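# Advance the carriers in the sliding parts tray

## Robot

A 6-joint arm with a two-finger parallel gripper is mounted at the origin on the work surface. World frame = base frame: x ahead of the robot, y to its left, z up, the work surface at z = 0. Lengths are in m, angles in rad, forces in N, time in s.
With the tool pointing down it reaches from about 0.35 to 0.875 m from the base axis. Payload 4.2 kg.
Tool frame: the origin (TCP) lies on the centre line of the jaws, within the pads' length; the fingertips stand 22 mm ahead of it and the grasp point (between the pads) lies 3 mm ahead of it; z points along the fingers, y is the direction in which the jaws open and shut (so a half turn about z gives the same grasp; the last joint's range is limited). The gripper opens to 85 mm and grips with 20 to 120 N. Pads are 22 mm wide; open, the fingers measure 114 mm over their backs; the gripper's body (76 mm by 85 mm) begins 54 mm behind the grasp point. The pads swing forward as they close: fully open they stand 13 mm farther back than shut.
Start: joints at [-0.867, 0.385, 0.008, 0, -1.194, -0.259], TCP at [0.269, -0.564, 0.253] pointing down, gripper open.
Joint ranges: [-3.14, 3.14], [-1.21, 2.06], [-1.07, 1.41], [-3.16, 2.05], [-2.99, -0.16], [-3.1, 3.1]. Speed limits (rad/s): [2.79, 2.79, 3.14, 3.14, 3.14, 3.14].

## Interface

Orientations are given as a rotation vector (axis times angle).
In Python, from rig import arm gives the robot as it stands. Calls block until the motion is done:
- arm.move_ptp(position, orientation): joint-space move of the TCP to a pose.
- arm.move_straight(position, rate=0.15, ori=None): straight line of the TCP; ori=None keeps the orientation; rate is the mean speed in m/s.
- arm.set_joints(angles): joint-space move.
- arm.command_gripper(opening, grasp_force=None): finger opening in m; grasp_force is the grip in N (None keeps the last); returns when the fingers have stopped.
- arm.wait(seconds).
- arm.solve_ik(position, orientation): joint angles nearest the present ones, or None.
- arm.observe(): the state.
- arm.read_camera(name): name is "side" or "top"; returns a dict with "img" (384x512x3 uint8, blue, green, red), "depth" (384x512 float32, m along the optical axis (not along the pixel's ray), 0 where there is no reading), "K" (3x3 intrinsics, pixels), "cam_to_world" (4x4, takes a point from camera to world coordinates). Camera axes: x right, y down, z forward; pixel columns grow to the right and rows downward; lengths in m; the calibration is good to about 2 mm. A picture is of the moment at which its call begins.
A pose or a line that the arm cannot do raises arm.Unreachable and nothing moves.
- arm.close_job(): hands the job in, once; it reports no verdict.
The state is a dict: "time": time; "joint_pos": joint angles; "qd": joint speeds; "effort": joint torques, N m; "ee_pos": TCP position; "ee_rot": TCP orientation; "wrist_force": force on the tool from outside, world axes, zero at the start; "torque": the same for the moment, N m; "gripper_width": finger opening in m.
Only numpy, scipy, OpenCV 4.12 (cv2) and the standard library are available. Lean on these libraries where they do the work, as an engineer would, in place of code of your own. Each camera call takes 0.05 s, during which the arm holds its last target.

## Task

The square parts tray by the spring clip bar holds three flat carrier tiles and one empty square beside the clip bar, from which the next part is fitted. Slide the tile with the gear fully into that empty square, and after that slide the tile with the upright target bracket fully into the square the gear has left. Keep the tiles flat in the tray (slide them, do not lift them), leave the tile with the rubber pad where it is, and let go at the end.

Things in the scene. Friction and masses are not known exactly. Their poses are not given: they have to be found in the camera images.
- tray: Fixed aluminium tray, 188 mm square outside, 172 inside, floor 6 mm thick, rim 16 mm high. Origin: centre of underside, on the work surface; axes along its sides, z up. Its four squares (no walls between) centre on x, y = +-43 mm: empty one (-43, 43), bracket (43, -43), gear and pad on (43, 43) and (-43, -43) either way round. Outside its +y wall a fixed clip bar, 38 mm high.
- gear_tile: Grey tile 80 x 80 x 12 mm, 0.1 kg, loose in the tray (6 mm play), sides along the tray's. On its middle an orange nylon gear, 46 mm across, 12 to 22 mm above the tile's underside, with a round hub, 26 mm across, rising to 58 mm above the underside: the hub is the grip. Origin: centre of the tile's underside, 6 mm above the work surface.
- bracket_tile: Same tile with an upright steel target bracket: over its middle a plate 12 mm thick along the tile's x, 32 mm wide along y, top 62 mm above the tile's underside; its foot (top 15 mm above the underside) spans x = -6 to 36 mm. Grip the plate across its thickness. Origin: centre of the tile's underside, 6 mm above the work surface; axes parallel to the tray's.
- pad_tile: Same tile with a black rubber pad block, 40 x 22 mm, top 47 mm above the tile's underside. It stays in its square. Origin: centre of the tile's underside, 6 mm above the work surface.
Mind the look-alikes: they are no part of the job. What is shaped like the gear_tile but yellow is not meant.

How it is judged:
By the outcome, as a careful person would: the job done as asked, in the order asked, and still so for the second after the job is handed in, with the robot touching nothing.
It also fails if it takes over 48 s, if anything falls off the work surface, if the arm or the gripper's body presses on something with over 40 N, if the wrist force passes 120 N, or if a joint passes its speed limit or range.

## Working session

There is one attempt and no reset: what is moved stays moved. The work goes in short steps, each a Python script; the robot and the scene stay as the last script left them, time stands still between calls to the robot, and variables do not carry over. Pictures are saved under pics/ and viewed, and the job is handed in when it is done.

```bash
ls; mkdir -p pics; python3 - <<'E'
from rig import arm
import cv2, numpy as np
for n in("top","side"):
    r=arm.read_camera(n); cv2.imwrite(f"pics/{n}0.png",r["img"]); np.savez(f"{n}0.npz",**r)
    print(n,r["K"].round(1).tolist(),r["cam_to_world"].round(3).tolist())
o=arm.observe(); print(o)
E
```

```text
pics
top [[422.1, 0.0, 254.1], [0.0, 422.1, 186.0], [0.0, 0.0, 1.0]] [[-0.003, -0.993, 0.118, 0.421], [-1.0, 0.003, -0.003, -0.06], [0.003, -0.118, -0.993, 0.892], [0.0, 0.0, 0.0, 1.0]]
side [[438.4, 0.0, 255.8], [0.0, 438.4, 186.0], [0.0, 0.0, 1.0]] [[-0.837, -0.396, 0.378, 0.133], [-0.547, 0.606, -0.577, 0.494], [-0.001, -0.69, -0.724, 0.76], [0.0, 0.0, 0.0, 1.0]]
{'time': 0.1, 'joint_pos': array([-8.67408711e-01,  3.85498489e-01,  6.74628134e-03, -4.10678887e-04,
       -1.19403553e+00, -2.58597533e-01]), 'qd': array([ 0.00048681, -0.00045315,  0.0028371 ,  0.00149044,  0.00129539,
       -0.00029797]), 'effort': array([-2.79477426e-04, -3.93320560e+01,  1.88929421e+01,  4.19794455e+00,
       -2.60881628e-03, -1.24460527e-06]), 'ee_pos': array([ 0.26871433, -0.56374202,  0.25231685]), 'ee_rot': array([ 6.92568564e-01, -3.06370390e+00, -3.05001847e-03]), 'wrist_force': array([-0.06931482, -0.75450297,  1.04864273]), 'torque': array([-0.02358381, -0.03209853, -0.00600646]), 'gripper_width': 0.08519118331129893}
```

View pics/top0.png

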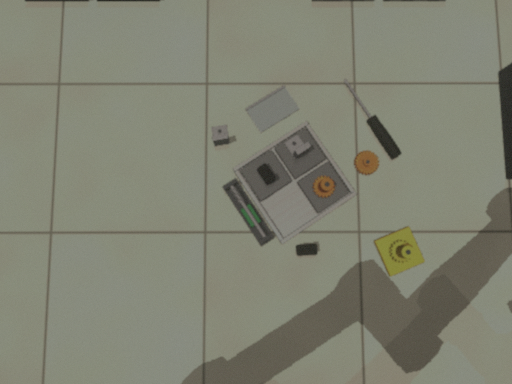

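View pics/side0.png

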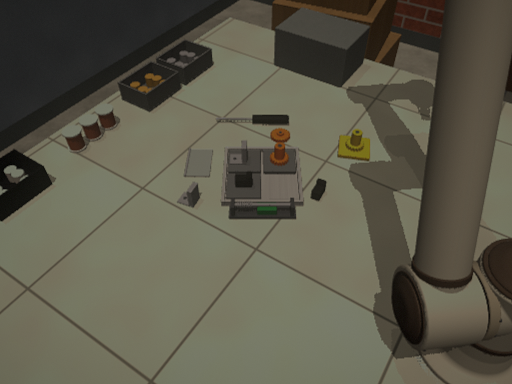

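The top view shows the tray at (295,183), with the clip bar at (248,212). The gear is at (324,187), the pad at (267,175), the bracket at (300,146) and the empty square at (288,210). The yellow look-alike is at (401,251), and loose decoys are at (366,162) and (221,135). Next I'll confirm this in an enlarged crop and measure the poses.

```bash
cat > h.py <<'E'
import cv2, numpy as np
def load(n): return dict(np.load(f"{n}.npz"))
def ray(r,uv,z):
    uv=np.atleast_2d(uv).astype(float); K=r["K"];T=r["cam_to_world"]
    d=np.c_[(uv[:,0]-K[0,2])/K[0,0],(uv[:,1]-K[1,2])/K[1,1],np.ones(len(uv))]@T[:3,:3].T
    o=T[:3,3]; return o+d*((z-o[2])/d[:,2])[:,None]
def cloud(r):
    d=r["depth"];K=r["K"];T=r["cam_to_world"]
    v,u=np.mgrid[:d.shape[0],:d.shape[1]]
    p=np.stack([(u-K[0,2])/K[0,0]*d,(v-K[1,2])/K[1,1]*d,d],-1)@T[:3,:3].T+T[:3,3]
    p[d==0]=np.nan; return p
E
python3 - <<'E'
from h import *
t=load("top0"); s=load("side0")
a=cv2.resize(t["img"][110:255,210:370],None,fx=4.5,fy=4,interpolation=cv2.INTER_CUBIC) if 0 else cv2.resize(t["img"][110:255,210:370],None,fx=4,fy=4,interpolation=cv2.INTER_CUBIC)
cv2.imwrite("pics/tc.png",cv2.convertScaleAbs(a,alpha=1.6))
cv2.imwrite("pics/sc.png",cv2.convertScaleAbs(cv2.resize(s["img"][110:230,170:330],None,fx=4.5,fy=4.5,interpolation=cv2.INTER_CUBIC),alpha=1.6))
for n,r in(("t",t),("s",s)):
    p=cloud(r); 
    hsv=cv2.cvtColor(r["img"],cv2.COLOR_BGR2HSV)
    m=((hsv[...,0]<15)&(hsv[...,1]>140)&(hsv[...,2]>60)).astype(np.uint8)
    k,l,st,c=cv2.connectedComponentsWithStats(m)
    for i in range(1,k):
        if st[i,4]>15:
            q=p[l==i]; print(n,c[i].round(1),st[i].tolist(),np.nanmedian(q,0).round(3),np.nanmax(q[:,2]).round(3))
            hub=q[q[:,2]>0.055]
            if len(hub): print("  hub",len(hub),hub.mean(0).round(4))
print(cloud(t)[183:184,230:370:6][0].round(3))
E
```

```text
t [321.4 188.9] [318, 182, 11, 12, 49] [ 0.514 -0.197  0.038] 0.067
  hub 14 [ 0.5145 -0.1993  0.0613]
s [279.5 147.4] [270, 129, 20, 37, 450] [ 0.529 -0.206  0.026] 0.067
  hub 75 [ 0.5202 -0.1998  0.062 ]
[[ 0.529 -0.014  0.038]
 [ 0.529 -0.026  0.033]
 [ 0.532 -0.038  0.015]
 [ 0.533 -0.05   0.007]
 [ 0.531 -0.063  0.02 ]
 [ 0.531 -0.075  0.02 ]
 [ 0.528 -0.087  0.039]
 [ 0.531 -0.1    0.019]
 [ 0.531 -0.113  0.019]
 [ 0.532 -0.126  0.014]
 [ 0.532 -0.139  0.009]
 [ 0.532 -0.152  0.007]
 [ 0.531 -0.163  0.018]
 [ 0.531 -0.175  0.02 ]
 [ 0.529 -0.186  0.03 ]
 [ 0.527 -0.195  0.052]
 [ 0.525 -0.205  0.064]
 [ 0.525 -0.217  0.066]
 [ 0.53  -0.238  0.02 ]
 [ 0.531 -0.252  0.013]
 [ 0.533 -0.267  0.002]
 [ 0.533 -0.28   0.001]
 [ 0.533 -0.292  0.003]
 [ 0.533 -0.305  0.002]]
```

View pics/tc.png

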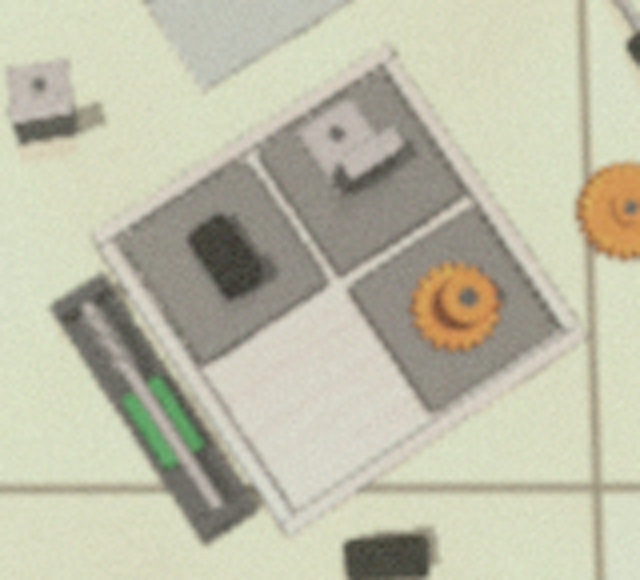

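View pics/sc.png

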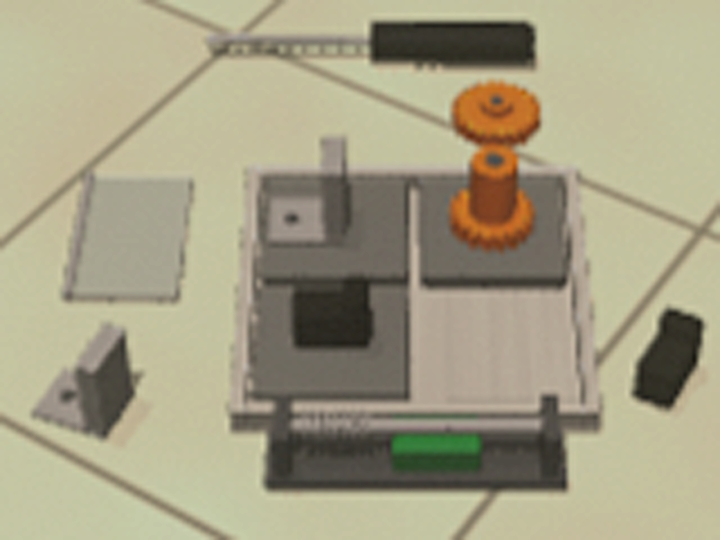

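The crops confirm the layout. The orange hub on its grey tile is in the square diagonal to the pad's. The upright bracket plate stands over its tile, with its foot pointing away from the gear. The yellow tile and the loose gear and bracket lie outside the tray. The clip bar runs along the pad and empty squares, so +y points towards it.

```bash
cat >> h.py <<'E'
def tray():
    t=load("top0")
    c=np.array([[390,50],[98,237],[288,530],[582,335]])/4-0.375+[210,110]  # +x-y,+x+y,-x+y,-x-y
    w=ray(t,c,0.016)[:,:2]
    loc=np.array([[94,-94],[94,94],[-94,94],[-94,-94]])/1e3
    wc=w.mean(0); H=(loc).T@(w-wc); U,S,V=np.linalg.svd(H); R=V.T@U.T
    return wc,R,w,loc
def w2t(p):
    wc,R,_,_=tray(); return (np.atleast_2d(p)[:,:2]-wc)@R
def t2w(p):
    wc,R,_,_=tray(); return wc+R@np.array(p)
E
python3 - <<'E'
from h import *
wc,R,w,loc=tray(); print(wc,np.degrees(np.arctan2(R[1,0],R[0,0])),np.linalg.det(R)); print(((w-wc)@R*1e3).round(1))
for n in("top0","side0"):
    r=load(n);P=cloud(r);l=w2t(P.reshape(-1,3)).reshape(384,512,2)*1e3;z=P[...,2]*1e3
    ins=(abs(l)<94).all(-1)
    for nm,x,y in(("gear",-43,-43),("brk",43,-43),("pad",43,43)):
        b=ins&(abs(l[...,0]-x)<40)&(abs(l[...,1]-y)<40)
        hi=b&(z>(45 if nm=="pad" else 58)); tl=b&(abs(z-18)<3)
        if hi.any(): print(n,nm,hi.sum(),"top min/max",l[hi].min(0).round(1),l[hi].max(0).round(1),"mean",l[hi].mean(0).round(1),z[hi].mean().round(1), np.argwhere(hi).mean(0).round(1))
    # tile by darkness from flat mask
t=load("top0")
g=np.array([[465,298]])/4-.375+[210,110]; print("hub",w2t(ray(t,g,.064))*1e3)
bk=np.array([[345,183],[402,140],[345,165],[385,125]])/4-.375+[210,110]; print("brk",w2t(ray(t,bk,.068))*1e3)
s=load("side0")
g=np.array([[492,160]])/4.5-.39+[170,110]; print("hub s",w2t(ray(s,g,.064))*1e3)
bk=np.array([[321,138],[347,138],[321,150],[347,150]])/4.5-.39+[170,110]; print("brk s",w2t(ray(s,bk,.068))*1e3)
E
```

```text
[ 0.53522412 -0.14757313] 32.78559537878664 0.9999999999999996
[[ 90.8 -92.6]
 [ 90.5  92.1]
 [-91.   92.4]
 [-90.3 -91.8]]
top0 gear 137 top min/max [-55.5 -54.3] [-31.  -29.9] mean [-43.4 -41.8] 64.8 [184.7 326.7]
top0 brk 108 top min/max [ 36.6 -58.2] [ 49.3 -26. ] mean [ 42.4 -41.7] 68.5 [148.6 302.8]
top0 pad 133 top min/max [22.4 32.7] [60.9 54.5] mean [37.9 43.5] 50.3 [174.9 267.8]
side0 gear 76 top min/max [-51.9 -51.8] [-27.7 -26.1] mean [-40.1 -38. ] 63.1 [146.6 279.2]
side0 brk 62 top min/max [ 39.7 -55.5] [ 51.7 -21.7] mean [ 45.8 -35.8] 66.1 [146.2 243.4]
side0 pad 54 top min/max [26.3 37. ] [58.8 58.5] mean [34.5 48.9] 50.9 [175.7 247.5]
hub [[-41.41514538 -41.28358143]]
brk [[ 38.48543152 -22.70913165]
 [ 41.15534299 -58.53863511]
 [ 46.0423113  -27.73659424]
 [ 52.0765347  -55.6729634 ]]
hub s [[-39.64621582 -42.31530544]]
brk s [[ 52.1233221  -55.13004532]
 [ 38.13143656 -55.21242799]
 [ 51.82408775 -45.28788237]
 [ 37.92172955 -45.36993463]]
```

```bash
cat >> h.py <<'E'
from scipy.spatial.transform import Rotation as Ro
def ori(arm,jaw,pos):
    """jaw: tray-frame 2D direction; choose half-turn nearer present joints"""
    _,R,_,_=tray(); best=None
    for s in(1,-1):
        y=np.r_[s*(R@np.array(jaw,float)),0]; z=np.array([0,0,-1.]); x=np.cross(y,z)
        rv=Ro.from_matrix(np.c_[x,y,z]).as_rotvec(); q=arm.solve_ik(pos,rv)
        if q is None: continue
        d=abs(np.array(q)-arm.observe()["joint_pos"]).max()
        if best is None or d<best[0]: best=(d,rv,q)
    return best
def st(arm,m=""):
    o=arm.observe(); print(m,"t",round(o["time"],2),"trayxy",(w2t(o["ee_pos"])[0]*1e3).round(1),"z",round(o["ee_pos"][2],4),"F",o["wrist_force"].round(1),"w",round(o["gripper_width"],4))
def snap(arm,tag):
    for n in("top","side"):
        r=arm.read_camera(n); np.savez(f"{n}{tag}.npz",**r)
        k=r["img"][110:255,210:370] if n=="top" else r["img"][100:235,170:330]
        cv2.imwrite(f"pics/{n}{tag}.png",cv2.convertScaleAbs(cv2.resize(k,None,fx=4,fy=4,interpolation=cv2.INTER_CUBIC),alpha=1.6))
E
python3 - <<'E'
from h import *; from rig import arm
xy=t2w([-.0425,-.0415]); up=np.r_[xy,.16]
d,rv,q=ori(arm,[0,1],up); print(d,np.round(q,2))
arm.command_gripper(.06); arm.move_ptp(up,rv); st(arm,"above")
arm.move_straight(np.r_[xy,.057],rate=.12); st(arm,"down")
arm.command_gripper(.0,40); st(arm,"grip")
snap(arm,"1")
E
```

```text
0.7812548430801886 [-0.09  0.36 -0.28  0.   -0.93 -0.91]
above t 2.12 trayxy [-43.  -42.1] z 0.1602 F [-0.1 -0.  -0.7] w 0.0602
down t 3.13 trayxy [-42.1 -42. ] z 0.0577 F [ 1.5 -0.2 -0.9] w 0.0603
grip t 3.54 trayxy [-42.1 -41.9] z 0.0579 F [-0.7  0.5  4.1] w 0.0249
```

View pics/side1.png

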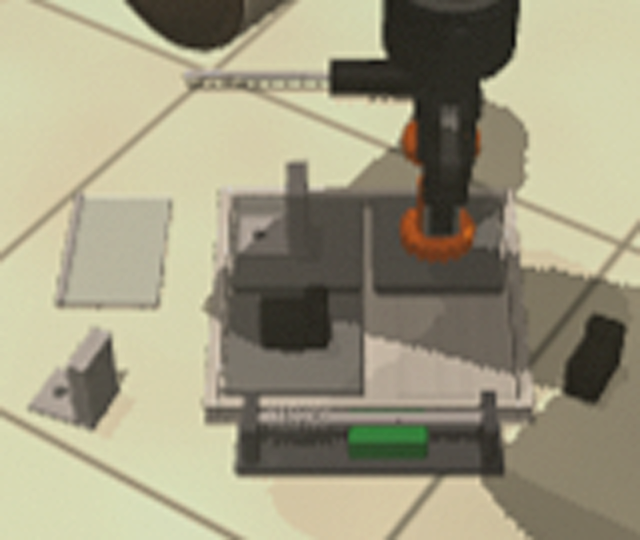

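The fingers are on the hub (picture around (440,200)), opening 25 mm, and the tile is flat. Now I'll slide it.

```bash
python3 - <<'E'
from h import *; from rig import arm
arm.move_straight(np.r_[t2w([-.0425,.0435]),.057],rate=.06); st(arm,"slid")
arm.wait(.2); st(arm)
snap(arm,"2")
E
```

```text
slid t 5.21 trayxy [-41.3  43. ] z 0.0578 F [ 2.2 -3.   6.9] w 0.0251
 t 5.41 trayxy [-41.3  43. ] z 0.0578 F [ 2.4 -1.1  6.3] w 0.0251
```

View pics/side2.png

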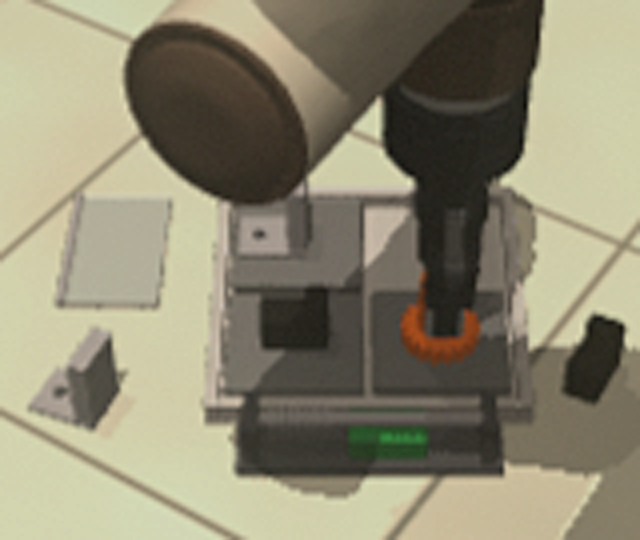

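The gear tile is in the square by the clip bar, hub around (440,330), and its front edge lines up with the pad tile's. Next I'll release it, back off and look.

```bash
python3 - <<'E'
from h import *; from rig import arm
arm.command_gripper(.05); st(arm,"open")
p=arm.observe()["ee_pos"]
arm.move_straight([p[0],p[1],.16],rate=.15)
xy=t2w([.043,-.042]); up=np.r_[xy,.16]
d,rv,q=ori(arm,[1,0],up); print(d,np.round(q,2))
arm.move_ptp(up,rv); st(arm,"above brk")
snap(arm,"3")
E
```

```text
open t 5.88 trayxy [-43.1  44.1] z 0.0564 F [ 0.4 -0.4 -0.2] w 0.05
1.5160228530370943 [ 0.    0.45 -0.14  0.   -0.98 -2.57]
above brk t 8.07 trayxy [ 42.6 -41.7] z 0.1593 F [-0.2  0.5 -0. ] w 0.0499
```

View pics/side3.png

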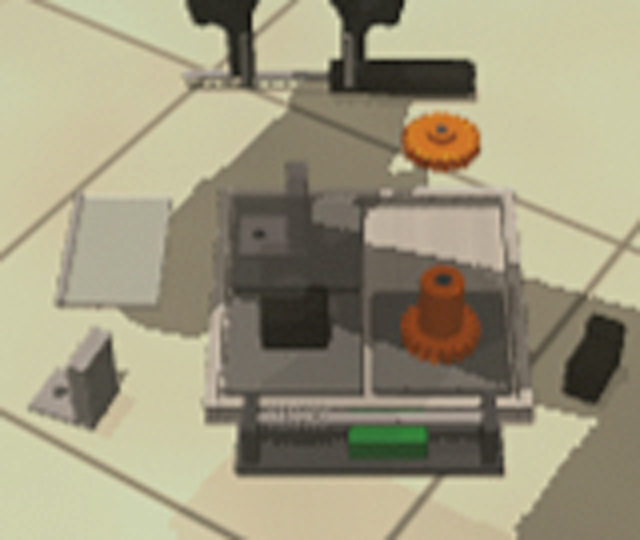

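View pics/top3.png

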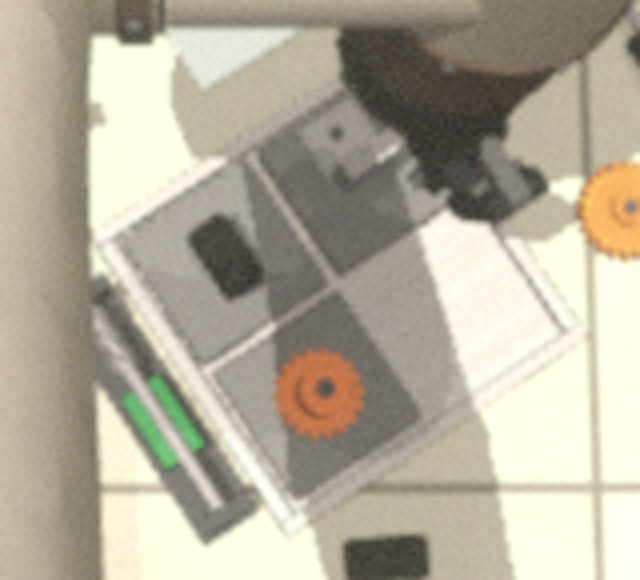

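The gear tile is seated with its hub at about (325,388) in the top crop. The arm is poised over the bracket plate. I'll check the hub position and the clearance, then grip the bracket.

```bash
python3 - <<'E'
from h import *; from rig import arm
r=load("top3");P=cloud(r);l=w2t(P.reshape(-1,3)).reshape(384,512,2)*1e3;z=P[...,2]*1e3
b=(abs(l-[-43,43])<25).all(-1)&(z>58)&(z<75); print("hub",b.sum(),l[b].mean(0).round(1),l[b].min(0).round(1),l[b].max(0).round(1))
xy=t2w([.043,-.042])
arm.move_straight(np.r_[xy,.058],rate=.12); st(arm,"down")
arm.command_gripper(0,40); st(arm,"grip")
snap(arm,"4")
E
```

```text
hub 135 [-42.2  41.8] [-54.6  29.1] [-30.1  54. ]
down t 9.17 trayxy [ 43.5 -42.4] z 0.0588 F [ 1.1 -0.9  0.1] w 0.05
grip t 9.59 trayxy [ 43.5 -42.3] z 0.0588 F [0.6 0.7 3.2] w 0.0114
```

View pics/side4.png

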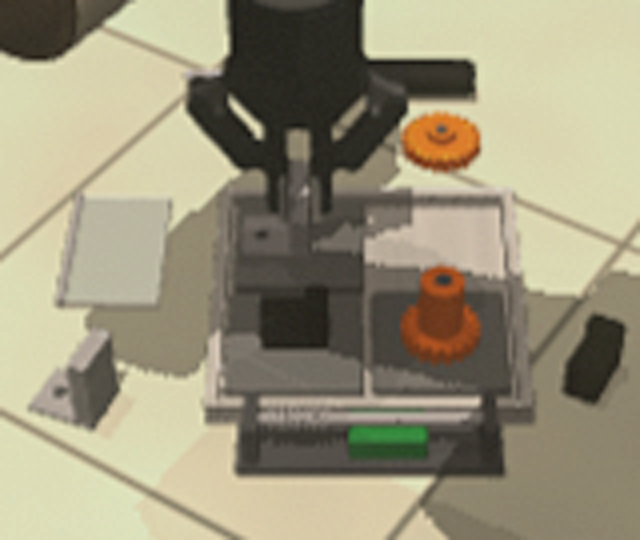

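The plate is gripped between the jaws around (300,190), opening 11.4 mm, and the hub sits at (-42, 42) mm in the tray. Sliding the bracket next.

```bash
python3 - <<'E'
from h import *; from rig import arm
arm.move_straight(np.r_[t2w([-.0435,-.043]),.058],rate=.06); arm.wait(.2); st(arm,"slid")
snap(arm,"5")
arm.command_gripper(.05); st(arm,"open")
p=arm.observe()["ee_pos"]
arm.move_straight([p[0],p[1],.2],rate=.15)
arm.set_joints([-0.867, 0.385, 0.008, 0, -1.194, -0.259]); st(arm,"home")
snap(arm,"6")
r=load("top6");P=cloud(r);l=w2t(P.reshape(-1,3)).reshape(384,512,2)*1e3;z=P[...,2]*1e3
for c,lo in(((-43,43),58),((-43,-43),58),((43,43),45)):
    b=(abs(l-c)<25).all(-1)&(z>lo)&(z<80); print(c,b.sum(),l[b].mean(0).round(1),l[b].min(0).round(1),l[b].max(0).round(1),z[b].mean().round(1))
E
```

```text
slid t 11.48 trayxy [-42.9 -44. ] z 0.0588 F [3.5 1.7 6.2] w 0.0113
open t 12.03 trayxy [-44.1 -42.7] z 0.0575 F [ 0.7  0.1 -0. ] w 0.0498
home t 15.05 trayxy [-448.7 -206.1] z 0.2528 F [-1.  -0.1  0.1] w 0.0499
(-43, 43) 133 [-42.4  41.8] [-54.6  29.4] [-30.3  53.9] 64.8
(-43, -43) 103 [-45.2 -43.3] [-51.1 -60.2] [-39.2 -27.9] 68.8
(43, 43) 127 [37.3 44. ] [22.5 32.4] [61.2 54.6] 50.4
```

View pics/side6.png

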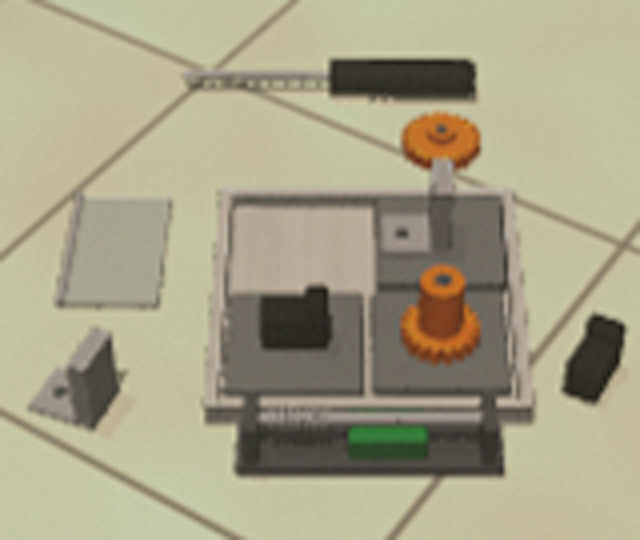

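View pics/top6.png

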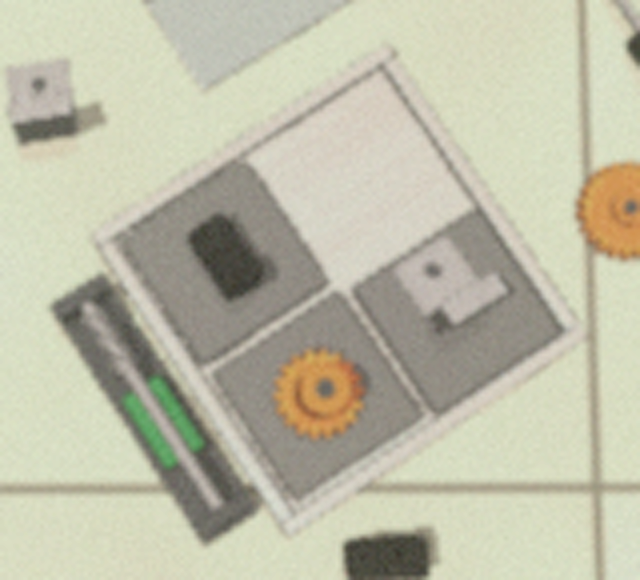

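The gear tile, hub at (325,388) in the top crop, fills the former empty square. The bracket tile, at about (465,285), fills the one the gear left. The pad hasn't moved, all tiles lie flat, and the arm is clear, so I'm handing in.

```bash
python3 - <<'E'
from rig import arm
arm.close_job()
E
```

```text
the job is handed in; nothing more can be done
```

I slid the gear tile into the empty square by the clip bar, then slid the bracket tile into the square it left. I let go, moved the arm back to its start pose and handed the job in.

- **Positions:** In the last pictures the gear hub is at (-42, 42) mm and the bracket plate at (-45, -43) mm in the tray frame. Both are within about 2 mm of their square centres, and the tiles lie flat.
- **Pad tile:** It reads within 1 mm of where it was, which is about the measurement noise.
- **Limits:** The arm finished at 15 s, and the wrist force read under 10 N at every check.
- **Disagreement:** The two cameras disagreed by up to 6 mm before the moves, more than the stated calibration. I relied mainly on the top view, and both final pictures show the tiles inside their squares.

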